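Check the hand lever of a hydraulic brake trainer

TASK

Check the hand lever of the brake trainer: with the outside of the fingers or the fingertips, press its blade in towards the rubber grip until it comes firmly up against its stop, short of the grip, let it spring all the way back out, then press it in to its stop again and finish while still holding it there, so that the gauge can be read. Push from the outer side only, firmly but without forcing it: do not take hold of the lever or touch the grip or its bar, and leave the other things where they are.

Things in the scene. Friction and masses are not known exactly. Their poses are not given: they have to be found in the camera images.
- trainer: hydraulic brake trainer, fixed to the bench: wooden board 290 x 370 mm, top 20 mm high, with a level bar stub along its y axis (x = -50 mm) on two posts (y = 78 and 155 mm). Lever housing and reservoir at y = -22 to 50 mm, up to 180 mm high; behind the bar a brake disc (y = 30 mm, 170 mm high) and a gauge. Origin under the board, z up; the lever is on its -x side, which faces the robot.
- grip: the steel bar, 22 mm thick, and the black rubber grip on its free end, 32 mm thick (36 mm at the end collars), from y = -188 to -54 mm. Origin on the bar's axis, 150 mm above the bench; the bar runs along its y axis. Not to be touched.
- lever_blade: aluminium blade of the brake lever, in front of the grip. Flat middle part 50 mm long (y), 8 mm thick (x), 14 mm high (z). Origin mid-way along its outer face (away from the grip), half-way up, 150 mm above the bench. x: into the blade, the way to press (turns with the lever); y: along it to the pivot; z up. At its free end, 41 mm towards -y, a round knob sticks 8 mm out of the outer face.
- lever_pivot (a point): the lever's upright pivot axis, level with the blade's middle and about 88 mm from it. The space in front of and below the blade is free; within 60 mm of the blade's origin nothing rises over 20 mm above it.
- brake_lever (a joint): turn of the lever, rad: 0 = out (about 52 mm between blade and grip), 0.30 = at its stop (about 25 mm short of the grip; the blade's middle has gone 24 mm in and 10 mm towards the free end). Grows anticlockwise seen from above. Sprung to return: at the blade's middle about 3 N starts it, 6 to 8 N bring it to the stop, which is rigid; about 10 to 20 N is a firm press, over 40 N is forcing it.
- balance: electronic balance, white box 200 x 190 x 46 mm with a round steel pan, 61 mm high overall; loose, origin under its centre. A bystander: leave it alone.
- beaker: glass beaker, 68 mm across, 90 mm high, standing on the balance's pan; loose, origin under its centre. A bystander.
- flask: conical glass flask, 86 mm across the foot, 132 mm high, in front of the balance; loose, origin under its centre. A bystander.
- wash_bottle: white plastic wash bottle with a bent spout, 68 mm across, about 185 mm high, standing just in front of the trainer's posts; loose, origin under its centre. A bystander.
- hex_key: hex key, 90 x 26 mm, 6 mm thick, lying on the trainer's base board; loose. A bystander.
- pad_carton: small carton of brake pads, 45 x 62 x 24 mm, lying on its base board below the lever; loose, origin under its centre. A bystander.
- spanner: spanner, 150 mm long, lying flat on the bench in front of the trainer; loose. A bystander.

How it is judged (in metres and radians):
On the way, in this order (a step that is already met when the one before it is completed fails the run):
1. the lever is pressed in to its stop by the fingers (value of joint brake_lever above 0.275 rad and contact force between the fingers and lever_blade above 4 N), for 0.2 s.
2. the lever has sprung all the way back out (value of joint brake_lever below 0.03 rad), for 0.2 s.
3. the lever is pressed in to its stop by the fingers again (all of step 1), for 0.2 s.
At the end, for the whole second after the job is handed in: the lever is held still at its stop (past 0.275 of its 0.30 rad) by the fingers, which push on the blade with 4 to 45 N; nothing touches the grip or bar (all of step 3 and contact force between the fingers and lever_blade below 45 N and velocity of joint brake_lever between -0.1 and 0.1 rad/s and contact force between anything else and grip below 1 N); the arm keeps its last pose, push and grip.
It fails at once if the lever was forced (over 45 N) (contact force between anything else and lever_blade above 45 N).
It fails at once if the robot touched the grip or the bar (over 2 N) (contact force between any of the arm, the fingers and grip above 2 N).
It fails at once if the fingers went round the lever as if to grasp it (the grasp point passed inside the blade's outer face, at the blade's height) (x of the grasp point in the frame of lever_blade between 0 and 0.045 m and y of the grasp point in the frame of lever_blade between -0.05 and 0.045 m and z of the grasp point in the frame of lever_blade between -0.03 and 0.012 m).
It fails at once if one of the other things was moved or lifted (over 12 mm; the beaker on the balance 15 mm) (distance of any of balance, flask, wash_bottle, hex_key, pad_carton, spanner from where it was at the start of the episode above 0.012 m or distance of beaker from where it was at the start of the episode above 0.015 m).
It also fails if it takes over 45 s, if anything falls off the work surface, if the arm or the gripper's body presses on something with over 40 N, if the wrist force passes 120 N, or if a joint passes its speed limit or range.

ROBOT

A 6-joint arm with a two-finger parallel gripper is mounted at the origin on the work surface. World frame = base frame: x ahead of the robot, y to its left, z up, the work surface at z = 0. Lengths are in m, angles in degrees, forces in N, time in s.
With the tool pointing down it reaches from about 0.275 to 0.825 m from the base axis. Payload 4.9 kg.
Tool frame: the origin (TCP) lies at the very end of the fingers, on their centre line; the grasp point (between the pads) lies 19 mm behind it (robot.tcp_to_grasp is the distance from the TCP to the grasp point, in m); y points along the fingers, x is the direction in which the jaws open and shut, and the axes are right-handed (so a half turn about y gives the same grasp; the last joint's range is limited). The gripper opens to 85 mm and grips with 20 to 120 N. Pads are 22 mm wide; open, the fingers measure 114 mm over their backs; the gripper's body (76 mm by 85 mm) begins 54 mm behind the grasp point. The pads swing forward as they close: fully open they stand 13 mm farther back than shut.
Start: joints at [-7.689, 18.69, -11.035, 60.275, 0, 82.311], TCP at [0.55, 0, 0.231] pointing down, gripper open.
Joint ranges: [-152.03, 152.03], [-55.5, 102.48], [-74.3, 77.21], [-110.64, 120.58], [-84.22, 78.4], [-180, 180]. Speed limits (degrees/s): [147.25, 147.25, 180, 180, 180, 180].

INTERFACE

Orientations are given as [roll, pitch, yaw] about the fixed x, y, z axes, in that order (R = Rz(yaw) Ry(pitch) Rx(roll)).
In Python, from workcell import sensors, snapshot, get_calibration, order, robot gives the robot as it stands. The module is installed in compiled form; this text tells all that it offers.
- The arm moves only by the tool apply_moves, never from a script. Its argument "plan" is a list of rows, each a list of 3 entries, a list of its own where there are three numbers: the shift along the tool's x, y, z in mm, then the turn about the tool's y in rad, then the gripper's target within -1 to 1 (shut at 1, half-way at 0, fully open at -1). A call has exactly 8 rows; each row shifts and turns the commanded pose from where the row before left it, along the tool's axes as they then stand; what a row does not reach is not made up. A row lasts 1/8 s, in which the tool goes at most 62.5 mm and 10.7 degrees, less where a joint would pass 70% of its speed; a pose out of reach is approached as far as the arm can. A call with a gripper value outside its range is refused whole. The fingers move at their own pace and stop on an object; "force" is the grip in N (left out, the last holds). Time passes only in rows, so rows that do not move let the fingers close, or fill a call up. It gives the time, the measured TCP pose, the force and the opening at its end, in the units of the state.
- sensors.get_obs(): the state, without advancing time (a new reading comes with each control period).
- snapshot(name): name is "scene" or "side" or "wrist"; returns (picture, depth): 480x640x3 uint8, red, green, blue; 480x640 float32, m along the optical axis (not along the pixel's ray), 0 where there is no reading.
- get_calibration(name): a dict with "fx", "fy", "cx", "cy" (pixels), "R" (3x3) and "t" (3): a world point X has camera coordinates R X + t. Camera axes: x right, y down, z forward; pixel columns grow to the right and rows downward; lengths in m; the calibration is good to about 2 mm. A picture is of the moment at which its call begins: read the wrist's pose just before it. get_calibration takes no time and is no camera call; for the wrist camera it gives the pose at the moment of the call.
- order.close_job(): hands the job in, once; it reports no verdict.
The state is a dict: "t": time; "joint_positions": joint angles; "dq": joint speeds; "joint_torque": joint torques, N m; "eef_pos": TCP position; "tcp_rot": TCP orientation; "ft_force": force on the tool from outside, world axes, zero at the start; "ft_torque": the same for the moment, N m; "opening": finger opening in m.
Only numpy, scipy, OpenCV 4.12 (cv2) and the standard library are available. Lean on these libraries where they do the work, as an engineer would, in place of code of your own. Each camera call takes 0.05 s, during which the arm holds its last target.

## Working session

There is one attempt and no reset: what is moved stays moved. The work goes in short steps, Python scripts to look and compute and a tool call to move; the robot and the scene stay as the last step left them, time stands still between calls to the robot, and variables do not carry over. Pictures are saved under pics/ and viewed, and the job is handed in when it is done.

Besides the shell and the picture viewer there is one more tool, called after ">>>" as name(argument=value, ...), one argument or row to a line, values as JSON. apply_moves: Moves the arm, as the interface text tells. Its arguments: {"type":"object","properties":{"plan":{"type":"array","items":{"type":"array"}},"force":{"type":"number"}},"required":["plan"]}

```bash
mkdir -p pics
python3 - <<'E'
from workcell import sensors, snapshot, get_calibration
import cv2,numpy as np
o=sensors.get_obs();print(o)
for n in("scene","side","wrist"):
    c=get_calibration(n);p,d=snapshot(n)
    cv2.imwrite(f"pics/{n}0.png",p[:,:,::-1]);np.savez(f"pics/{n}0.npz",p=p,d=d,**c)
    print(n,c)
E
```

```text
{'t': 0.0, 'joint_positions': array([-7.68881563e+00,  1.87315516e+01, -1.10915750e+01,  6.02746490e+01,
        2.52837053e-04,  8.23113146e+01]), 'dq': array([ 0.07603798,  0.04900078, -0.00531314,  0.09703441,  0.03613313,
       -0.04398413]), 'joint_torque': array([-1.24197268e-03, -4.43398941e+01,  2.62443137e+01,  1.56443648e-02,
       -1.97191571e-04, -6.55614656e-06]), 'eef_pos': array([5.49423147e-01, 9.33513775e-05, 2.30510651e-01]), 'tcp_rot': array([-8.99866680e+01,  9.68627033e-02, -1.19218863e-04]), 'ft_force': array([ 0.320732  ,  0.22512614, -0.57700515]), 'ft_torque': array([ 0.04843803, -0.05448316, -0.02047737]), 'opening': 0.08534591373843271}
scene {'fx': 492.8962428704706, 'fy': 492.8962428704706, 'cx': 316.76782803447435, 'cy': 237.27036930711444, 'R': array([[-0.50151987,  0.86513266, -0.00482757],
       [ 0.65230564,  0.37446616, -0.65899351],
       [-0.56830904, -0.33364739, -0.75213313]]), 't': array([ 0.26471323, -0.2868054 ,  1.51998209])}
side {'fx': 541.2417863351995, 'fy': 541.2417863351995, 'cx': 309.092210768611, 'cy': 243.37787348258104, 'R': array([[ 0.95841078, -0.28455648,  0.02182638],
       [-0.17574609, -0.64872314, -0.74045365],
       [ 0.22486017,  0.70582285, -0.67175293]]), 't': array([-0.51377691,  0.20292578,  1.05080987])}
wrist {'fx': 344.3494344023459, 'fy': 344.3494344023459, 'cx': 320.2552349509105, 'cy': 237.88372890426885, 'R': array([[ 9.99998133e-01, -3.20444001e-04, -1.90541154e-03],
       [ 2.00992572e-04, -9.63549356e-01,  2.67530555e-01],
       [-1.92168663e-03, -2.67530439e-01, -9.63547493e-01]]), 't': array([-0.54860873, -0.03542203,  0.37771603])}
```

View pics/scene0.png

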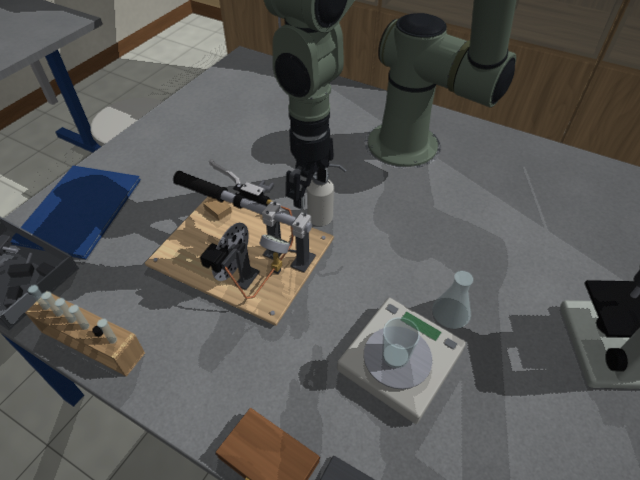

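View pics/side0.png

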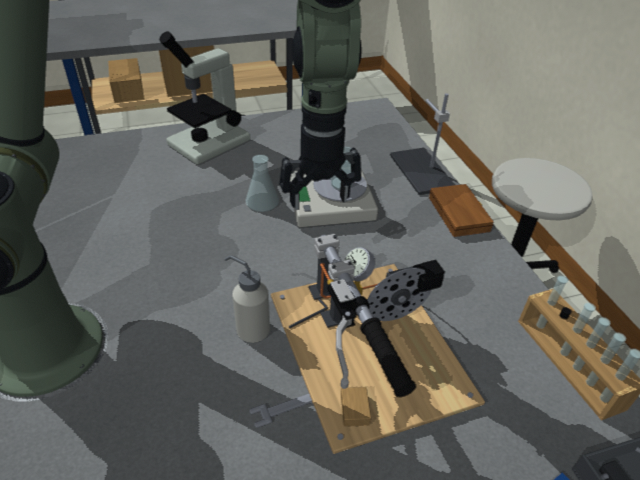

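View pics/wrist0.png

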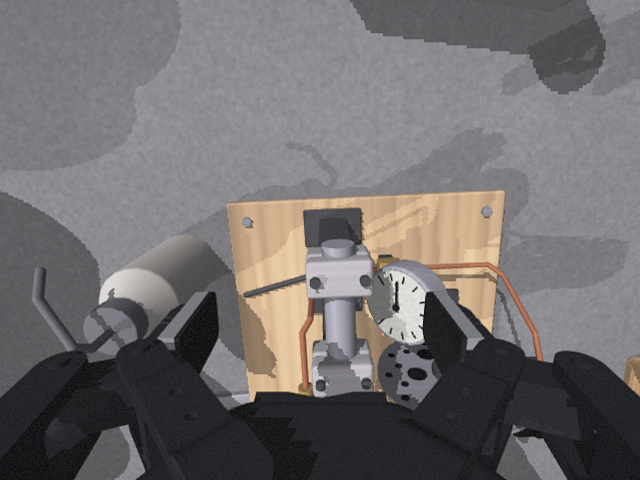

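```bash
cat > h.py <<'E'
import numpy as np
def load(n): return np.load(f"pics/{n}.npz")
def ray(c,u,v):
    d=np.array([(u-c['cx'])/c['fx'],(v-c['cy'])/c['fy'],1]);R=c['R'];o=-R.T@c['t'];return o,R.T@d
def plane(c,u,v,z):
    o,d=ray(c,u,v);return o+d*(z-o[2])/d[2]
def pt(c,u,v):
    o,d=ray(c,u,v);return o+d*c['d'][int(round(v)),int(round(u))]
def cloud(c):
    v,u=np.mgrid[:480,:640];d=c['d'];P=np.stack([(u-c['cx'])/c['fx']*d,(v-c['cy'])/c['fy']*d,d],-1)
    W=(P-c['t'])@c['R'];W[d==0]=np.nan;return W
E
python3 - <<'E'
from h import *;import cv2
c=load("side0")
im=cv2.resize(c['p'][260:460,240:500,::-1],None,fx=3,fy=3,interpolation=cv2.INTER_CUBIC);cv2.imwrite("pics/sidecrop.png",im)
s=load("scene0")
im=cv2.resize(s['p'][140:300,140:350,::-1],None,fx=3.6,fy=3.6,interpolation=cv2.INTER_CUBIC);cv2.imwrite("pics/scenecrop.png",im)
E
```

```text
(no output)
```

View pics/sidecrop.png

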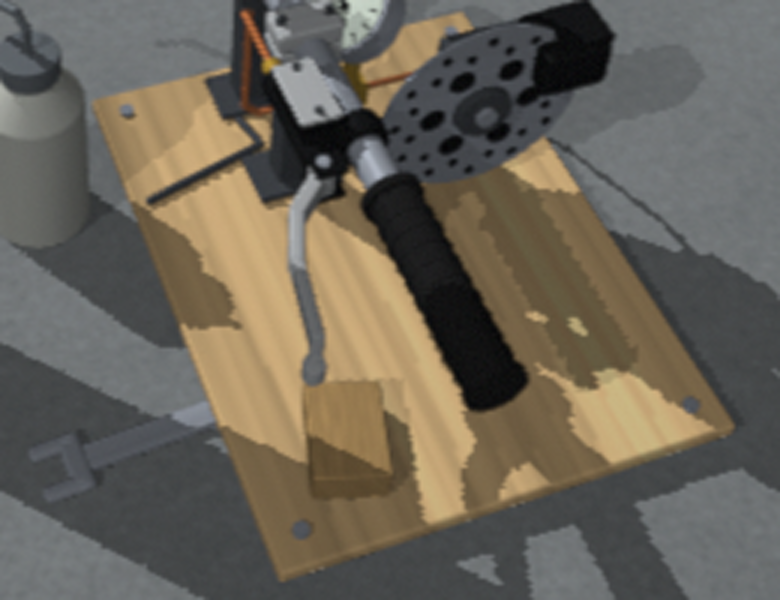

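View pics/scenecrop.png

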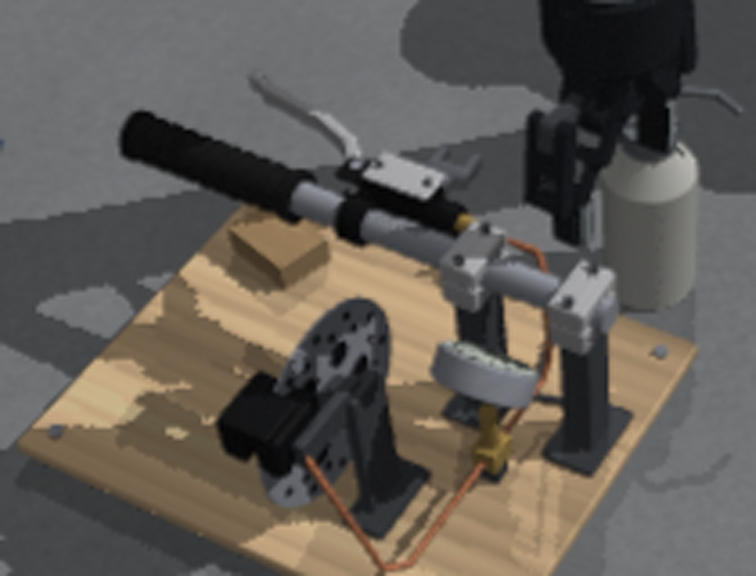

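Run:
```python
from h import *;import cv2
np.set_printoptions(precision=4,suppress=True)
c=load("side0")
f=lambda u,v:(240+(u-1)/3,260+(v-1)/3)
cs=np.array([plane(c,*f(*q),.02) for q in[(95,103),(280,575),(733,426),(460,12)]]);print(cs)
ctr=cs.mean(0);print(ctr,[np.linalg.norm(cs[i]-cs[i-3]) for i in range(4)])
e=cs[0]-cs[1]+cs[3]-cs[2];yaw=np.arctan2(e[1],e[0])-np.pi/2;print("yaw",np.degrees(yaw))
for n in("side0","scene0"):
    c=load(n);W=cloud(c)
    R=np.array([[np.cos(yaw),-np.sin(yaw)],[np.sin(yaw),np.cos(yaw)]])
    L=(W[...,:2]-ctr[:2])@R
    z=W[...,2]
    # lever region in trainer frame
    m=(z>.135)&(z<.17)&(L[...,0]<-.075)&(L[...,0]>-.16)&(L[...,1]<-.02)&(L[...,1]>-.25)
    print(n,m.sum())
    P=np.c_[L[m],z[m]]
    for y in np.arange(-.2,-.02,.01):
        k=(P[:,1]>=y)&(P[:,1]<y+.01)
        if k.any(): q=P[k];print("%.3f n%d x %.4f..%.4f zmin %.3f max %.3f"%(y,k.sum(),q[:,0].min(),q[:,0].max(),q[:,2].min(),q[:,2].max()))
    g=(z>.15)&(z<.175)&(abs(L[...,0]+.05)<.025)&(L[...,1]<-.06)&(L[...,1]>-.25)
    G=np.c_[L[g],z[g]];print("grip",np.median(G,0),G.min(0),G.max(0))
```

```text
[[ 0.4533  0.0026  0.02  ]
 [ 0.4689 -0.3624  0.02  ]
 [ 0.7564 -0.3484  0.02  ]
 [ 0.7383  0.0196  0.02  ]]
[ 0.6042 -0.1721  0.02  ] [np.float64(0.3653743075186952), np.float64(0.28782840799583004), np.float64(0.3684726423831977), np.float64(0.28551017645382165)]
yaw 2.62544415426268
side0 448
-0.160 n32 x -0.1233..-0.1141 zmin 0.146 max 0.159
-0.150 n49 x -0.1244..-0.1100 zmin 0.146 max 0.160
-0.140 n33 x -0.1174..-0.1067 zmin 0.155 max 0.160
-0.130 n38 x -0.1136..-0.1050 zmin 0.148 max 0.160
-0.120 n32 x -0.1115..-0.1034 zmin 0.147 max 0.160
-0.110 n36 x -0.1106..-0.1021 zmin 0.147 max 0.160
-0.100 n31 x -0.1088..-0.1002 zmin 0.148 max 0.160
-0.090 n33 x -0.1071..-0.0981 zmin 0.147 max 0.161
-0.080 n34 x -0.1055..-0.0940 zmin 0.143 max 0.161
-0.070 n30 x -0.1017..-0.0899 zmin 0.148 max 0.162
-0.060 n42 x -0.0974..-0.0820 zmin 0.145 max 0.161
-0.050 n49 x -0.0940..-0.0750 zmin 0.145 max 0.161
-0.040 n9 x -0.0816..-0.0751 zmin 0.156 max 0.160
grip [-0.0404 -0.1318  0.1646] [-0.052  -0.1889  0.1501] [-0.025  -0.0601  0.1706]
scene0 200
-0.160 n8 x -0.1232..-0.1137 zmin 0.149 max 0.160
-0.150 n19 x -0.1237..-0.1105 zmin 0.148 max 0.163
-0.140 n11 x -0.1166..-0.1064 zmin 0.151 max 0.159
-0.130 n20 x -0.1150..-0.1027 zmin 0.150 max 0.162
-0.120 n18 x -0.1126..-0.1028 zmin 0.148 max 0.161
-0.110 n17 x -0.1099..-0.1010 zmin 0.147 max 0.161
-0.100 n18 x -0.1080..-0.0997 zmin 0.146 max 0.161
-0.090 n21 x -0.1078..-0.0973 zmin 0.147 max 0.162
-0.080 n19 x -0.1041..-0.0932 zmin 0.145 max 0.162
-0.070 n17 x -0.1005..-0.0894 zmin 0.147 max 0.162
-0.060 n14 x -0.0952..-0.0834 zmin 0.151 max 0.162
-0.050 n17 x -0.0910..-0.0758 zmin 0.157 max 0.163
-0.040 n1 x -0.0823..-0.0823 zmin 0.161 max 0.161
grip [-0.0327 -0.1236  0.1671] [-0.0507 -0.1899  0.1584] [-0.025  -0.0602  0.1715]
```

Run:
```python
from h import *
np.set_printoptions(precision=4,suppress=True)
c=load("side0")
print("pivot",plane(c,347,313,.165),pt(c,347,313))
for n in("side0","scene0"):
    c=load(n);W=cloud(c).reshape(-1,3)
    for y in np.arange(-.35,-.22,.01):
        k=(abs(W[:,1]-y-.005)<.005)&(W[:,0]>.47)&(W[:,0]<.545)&(W[:,2]>.143)&(W[:,2]<.165)
        g=(abs(W[:,1]-y-.005)<.005)&(W[:,0]>.54)&(W[:,0]<.62)&(W[:,2]>.13)&(W[:,2]<.18)
        if k.any(): print("%.3f"%(y+.005),"blade x",W[k,0].min(),W[k,0].max(),"ztop",np.percentile(W[k,2],90),"grip", W[g].min(0)[[0,2]] if g.any() else "",W[g].max(0)[[0,2]] if g.any() else "")
```

```text
pivot [ 0.539  -0.2035  0.165 ] [ 0.5382 -0.2052  0.1672]
-0.335 blade x 0.4910161767199808 0.4947545854860735 ztop 0.1574939077984906 grip [0.561 0.146] [0.5923 0.1696]
-0.325 blade x 0.48677152851572814 0.49923483342629005 ztop 0.15847394241557577 grip [0.5601 0.1438] [0.5937 0.1691]
-0.315 blade x 0.49058304087031745 0.5032337391773937 ztop 0.15829771621374517 grip [0.5601 0.1445] [0.5923 0.1686]
-0.305 blade x 0.49663747304315997 0.5049908759316173 ztop 0.15964464171137296 grip [0.5595 0.1463] [0.5909 0.17  ]
-0.295 blade x 0.4975011839064147 0.5062853342219912 ztop 0.15983816425741143 grip [0.5583 0.1491] [0.5911 0.1685]
-0.285 blade x 0.49870239646971876 0.5068595471336984 ztop 0.1589380080682179 grip [0.5586 0.1411] [0.5909 0.1701]
-0.275 blade x 0.49964879189827166 0.5075651885115201 ztop 0.15891824415684908 grip [0.5579 0.1447] [0.592  0.1697]
-0.265 blade x 0.5010530521401831 0.5094637746470391 ztop 0.1590995426342958 grip [0.5579 0.1463] [0.5902 0.1699]
-0.255 blade x 0.5016109978747034 0.5114250495457919 ztop 0.16017839424563438 grip [0.5573 0.1409] [0.5882 0.1692]
-0.245
[... 1015 characters left out ...]
0.5918 0.1706]
-0.275 blade x 0.5008274294512556 0.5091610716842622 ztop 0.1595949179133438 grip [0.5632 0.1384] [0.5918 0.1702]
-0.265 blade x 0.5017177851744414 0.5092136491567127 ztop 0.15982404631072747 grip [0.5612 0.1381] [0.5912 0.171 ]
-0.255 blade x 0.5002791165186619 0.5131991259280722 ztop 0.1613598748407952 grip [0.5603 0.1428] [0.5896 0.1705]
-0.245 blade x 0.5057726456285747 0.5168955492152655 ztop 0.16083973003528237 grip [0.5584 0.1462] [0.5893 0.1714]
-0.235 blade x 0.5111218132008318 0.5188285469709482 ztop 0.1604598226258294 grip [0.5552 0.1442] [0.5914 0.1708]
-0.225 blade x 0.5114512629907506 0.526678811675206 ztop 0.16211333968255004 grip [0.5543 0.1358] [0.5916 0.1718]
```

>>> apply_moves(
  plan=[
    [[0,-30,0],0,1],
    [[0,-30,0],0,1],
    [[0,0,0],0.18,1],
    [[0,0,0],0.18,1],
    [[0,0,0],0.18,1],
    [[0,0,0],0.18,1],
    [[0,0,0],0.18,1],
    [[0,0,0],0.18,1],
  ],
  force=60,
)

```text
t: 1.15
eef_pos: [0.5498, 0.0, 0.2909]
tcp_rot: [-90.0, 0.0, -62.2]
ft_force: [-0.4, 0.3, 0.2]
opening: 0.0004
```

>>> apply_moves(
  plan=[
    [[0,0,0],0.16,1],
    [[0,0,0],0.16,1],
    [[0,0,0],0.165,1],
    [[40,0,-20],0,1],
    [[50,0,-20],0,1],
    [[50,0,-20],0,1],
    [[50,0,-20],0,1],
    [[50,0,-20],0,1],
  ],
)

```text
t: 2.15
eef_pos: [0.4505, -0.242, 0.2911]
tcp_rot: [-90.0, 0.0, -89.7]
ft_force: [1.3, -0.1, -0.7]
opening: -0.0001
```

>>> apply_moves(
  plan=[
    [[20,0,0],0,1],
    [[21,0,0],0,1],
    [[0,40,0],0,1],
    [[0,40,0],0,1],
    [[0,40,0],0,1],
    [[0,35,0],0,1],
    [[0,0,0],0,1],
    [[0,0,0],0,1],
  ],
)

```text
t: 3.15
eef_pos: [0.4527, -0.2818, 0.1374]
tcp_rot: [-89.9, -0.0, -89.6]
ft_force: [0.4, -0.2, -0.5]
opening: 0.0002
```

```bash
cat > snap.py <<'E'
import sys
from workcell import sensors, snapshot, get_calibration
import cv2,numpy as np
t=sys.argv[1]
o=sensors.get_obs();print(o['t'],o['eef_pos'],o['tcp_rot'],o['ft_force'],o['joint_positions'])
for n in("side","wrist"):
    c=get_calibration(n);p,d=snapshot(n);np.savez(f"pics/{n}{t}.npz",p=p,d=d,**c)
    if n=="side": p=cv2.resize(p[230:460,230:500],None,fx=2.6,fy=2.6,interpolation=cv2.INTER_CUBIC)
    cv2.imwrite(f"pics/{n}{t}.png",p[:,:,::-1])
E
python3 snap.py 1
```

```text
3.15 [ 0.45269737 -0.28175131  0.13736453] [-8.99427729e+01 -4.12914919e-02 -8.96072272e+01] [ 0.35498633 -0.22781701 -0.47594118] [-3.98344666e+01  2.16406054e+01 -2.15473833e+01  4.67416521e+01
  5.43284649e-03  1.39772743e+02]
```

View pics/side1.png

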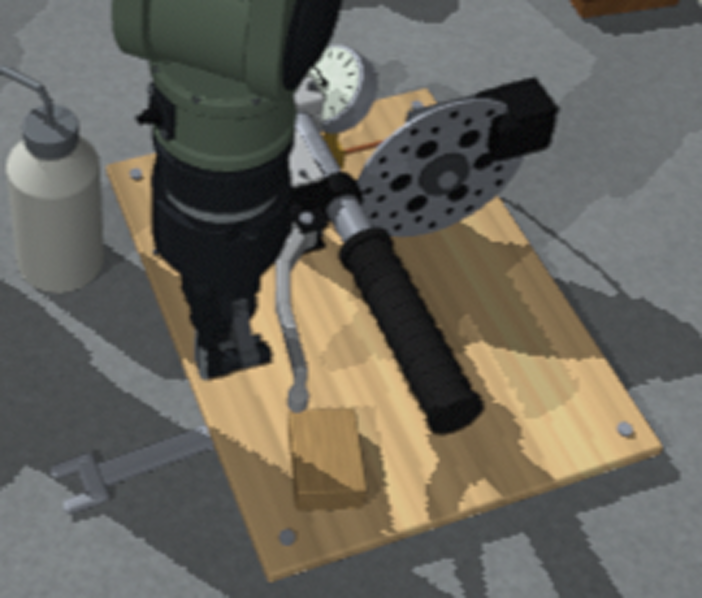

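View pics/wrist1.png

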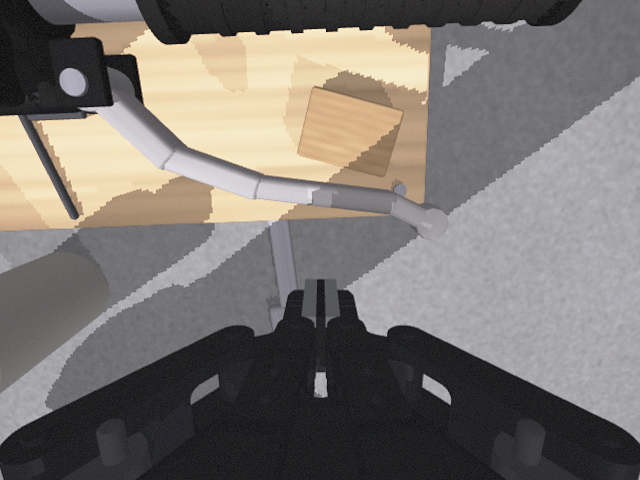

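>>> apply_moves(
  plan=[
    [[0,0,10],0,1],
    [[0,0,10],0,1],
    [[0,0,8],0,1],
    [[0,0,5],0,1],
    [[0.5,0,3],0,1],
    [[1,0,3],0,1],
    [[1,0,3],0,1],
    [[0,0,0],0,1],
  ],
)

```text
t: 4.25
eef_pos: [0.4933, -0.2843, 0.1361]
tcp_rot: [-90.1, -0.0, -89.7]
ft_force: [-4.4, -1.9, 1.2]
opening: 0.0003
```

>>> apply_moves(
  plan=[
    [[1,0,3],0,1],
    [[1,0,3],0,1],
    [[1,0,3],0,1],
    [[1,0,3],0,1],
    [[0.5,0,2],0,1],
    [[0.5,0,2],0,1],
    [[0,0,0],0,1],
    [[0,0,0],0,1],
  ],
)

```text
t: 5.25
eef_pos: [0.5083, -0.2892, 0.1361]
tcp_rot: [-90.2, -0.1, -89.7]
ft_force: [-6.4, -3.4, 1.6]
opening: 0.0002
```

```bash
python3 snap.py 2
```

```text
5.25 [ 0.50834125 -0.28922569  0.13611195] [-9.01519932e+01 -5.35613773e-02 -8.97125714e+01] [-6.37168961 -3.40535795  1.5803625 ] [-3.67971983e+01  2.68179894e+01 -1.34018782e+01  4.98690874e+01
 -1.34379207e-01  1.42915548e+02]
```

View pics/wrist2.png

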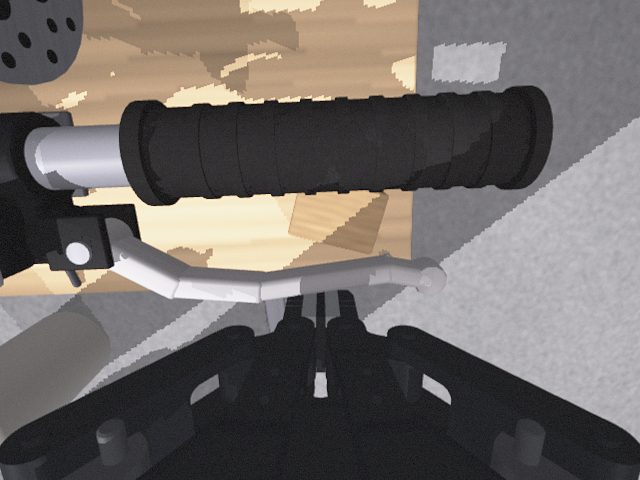

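>>> apply_moves(
  plan=[
    [[0.3,0,1],0,1],
    [[0.3,0,1],0,1],
    [[0,0,1],0,1],
    [[0,0,1],0,1],
    [[0,0,0],0,1],
    [[0,0,0],0,1],
    [[0,0,0],0,1],
    [[0,0,0],0,1],
  ],
)

```text
t: 6.35
eef_pos: [0.511, -0.2898, 0.136]
tcp_rot: [-90.3, -0.1, -89.7]
ft_force: [-10.0, -3.2, 3.2]
opening: 0.0002
```

>>> apply_moves(
  plan=[
    [[0,0,1],0,1],
    [[0,0,0],0,1],
    [[0,0,1],0,1],
    [[0,0,0],0,1],
    [[0,0,0],0,1],
    [[0,0,0],0,1],
    [[0,0,0],0,1],
    [[0,0,0],0,1],
  ],
)

```text
t: 7.35
eef_pos: [0.5111, -0.2898, 0.1359]
tcp_rot: [-90.5, -0.1, -89.8]
ft_force: [-15.3, -2.6, 7.6]
opening: -0.0
```

```bash
python3 snap.py 3;python3 - <<'E'
from h import *
c=load("wrist3");W=cloud(c).reshape(-1,3)
for y in np.arange(-.35,-.22,.01):
    k=(abs(W[:,1]-y-.005)<.005)&(W[:,0]>.49)&(W[:,0]<.552)&(W[:,2]>.15)&(W[:,2]<.162)
    if k.any(): print("%.3f"%(y+.005),k.sum(),W[k,0].min().round(4),W[k,0].max().round(4))
E
```

```text
7.35 [ 0.51110638 -0.28975829  0.13591573] [-9.05180229e+01 -7.43234679e-02 -8.97662723e+01] [-15.29977574  -2.57384492   7.64575386] [-36.55377222  27.30422342 -12.62481472  50.44132466  -0.36973616
 143.21403105]
-0.335 648 0.5231 0.5356
-0.325 640 0.5242 0.5349
-0.315 613 0.5269 0.5357
-0.305 789 0.5173 0.5345
-0.295 891 0.5175 0.5327
-0.285 880 0.5173 0.5309
-0.275 711 0.5172 0.5289
-0.265 679 0.5176 0.5273
-0.255 685 0.518 0.5277
-0.245 691 0.5181 0.528
-0.235 830 0.5184 0.5312
-0.225 964 0.52 0.5363
```

View pics/wrist3.png

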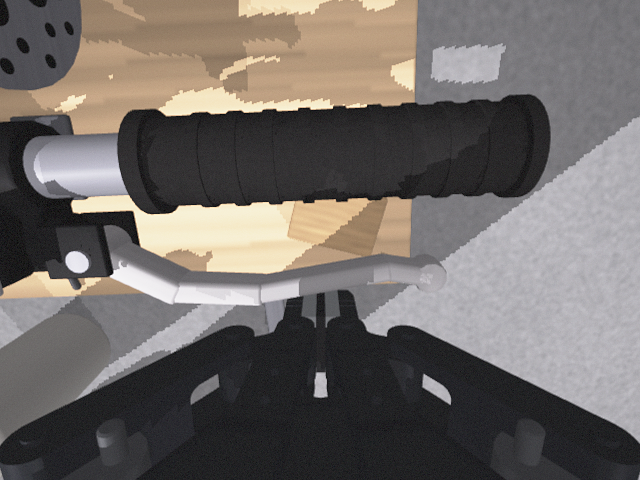

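View pics/side3.png

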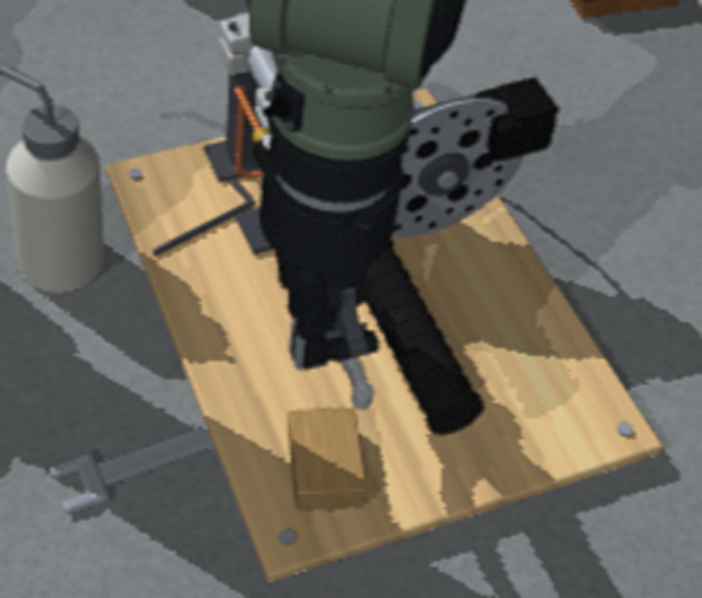

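The tool no longer advances while the force climbs to about 17 N, and the blade has turned 0.30 rad from its start slope, so it's at the stop. Now I release it.

>>> apply_moves(
  plan=[
    [[0,0,-4],0,1],
    [[-1,0,-6],0,1],
    [[-2,0,-8],0,1],
    [[-2,0,-8],0,1],
    [[-1,0,-8],0,1],
    [[0,0,-6],0,1],
    [[0,0,0],0,1],
    [[0,0,0],0,1],
  ],
)

```text
t: 8.45
eef_pos: [0.4761, -0.2839, 0.1365]
tcp_rot: [-89.9, -0.0, -89.7]
ft_force: [-0.3, 0.6, -0.4]
opening: 0.0002
```

```bash
python3 snap.py 4
```

```text
8.45 [ 0.47614272 -0.28386473  0.13648449] [-8.99477700e+01 -2.66063488e-02 -8.96727561e+01] [-0.28589174  0.58816968 -0.42440584] [-3.84387187e+01  2.37336011e+01 -1.83826247e+01  4.78263907e+01
  1.19580672e-02  1.41234031e+02]
```

View pics/wrist4.png

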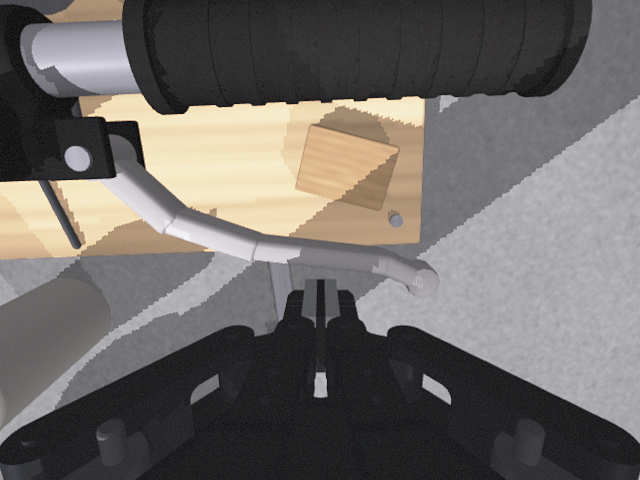

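The fingers are clear (tips at row 280, blade edge at about row 262, a visible gap). The lever is back at its starting angle and the force is zero. Now I press again.

>>> apply_moves(
  plan=[
    [[0,0,0],0,1],
    [[0,0,0],0,1],
    [[0,0,5],0,1],
    [[0,0,5],0,1],
    [[1,0,4],0,1],
    [[1,0,4],0,1],
    [[1,0,3],0,1],
    [[1,0,3],0,1],
  ],
)

```text
t: 9.55
eef_pos: [0.4987, -0.2883, 0.1362]
tcp_rot: [-90.2, -0.1, -89.7]
ft_force: [-5.9, -3.4, 2.5]
opening: -0.0002
```

>>> apply_moves(
  plan=[
    [[1,0,3],0,1],
    [[1,0,3],0,1],
    [[0,0,3],0,1],
    [[0,0,2],0,1],
    [[0,0,1.5],0,1],
    [[0,0,1.5],0,1],
    [[0,0,0],0,1],
    [[0,0,0],0,1],
  ],
)

```text
t: 10.55
eef_pos: [0.5113, -0.2916, 0.1362]
tcp_rot: [-90.3, -0.3, -89.8]
ft_force: [-9.8, -6.5, 2.6]
opening: -0.0003
```

>>> apply_moves(
  plan=[
    [[0,0,1],0,1],
    [[0,0,0],0,1],
    [[0,0,1],0,1],
    [[0,0,0],0,1],
    [[0,0,0],0,1],
    [[0,0,0],0,1],
    [[0,0,0],0,1],
    [[0,0,0],0,1],
  ],
)

```text
t: 11.55
eef_pos: [0.5114, -0.2916, 0.1361]
tcp_rot: [-90.5, -0.3, -89.8]
ft_force: [-14.3, -6.4, 5.3]
opening: 0.0001
```

```bash
python3 snap.py 5;python3 - <<'E'
from h import *
for n in("wrist3","wrist5"):
  c=load(n);W=cloud(c).reshape(-1,3);X=[];Y=[]
  for y in np.arange(-.305,-.265,.01):
    k=(abs(W[:,1]-y-.005)<.005)&(W[:,0]>.49)&(W[:,0]<.552)&(W[:,2]>.15)&(W[:,2]<.162)
    X.append(np.percentile(W[k,0],98));Y.append(y+.005)
  print(n,np.polyfit(Y,X,1)[0],np.mean(X))
E
```

```text
11.55 [ 0.51144606 -0.29164531  0.13612352] [-90.51924611  -0.27707868 -89.8253155 ] [-14.34684254  -6.40382992   5.28775127] [-36.5978458   27.33689594 -12.53646221  50.37671067  -0.53277988
 143.22988791]
wrist3 -0.18636701915542211 0.5302502219193084
wrist5 -0.1887399566675657 0.5301963655826701
```

View pics/wrist5.png

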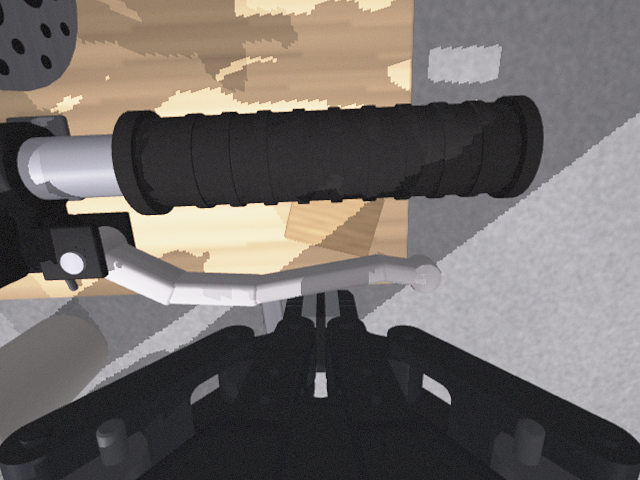

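View pics/side5.png

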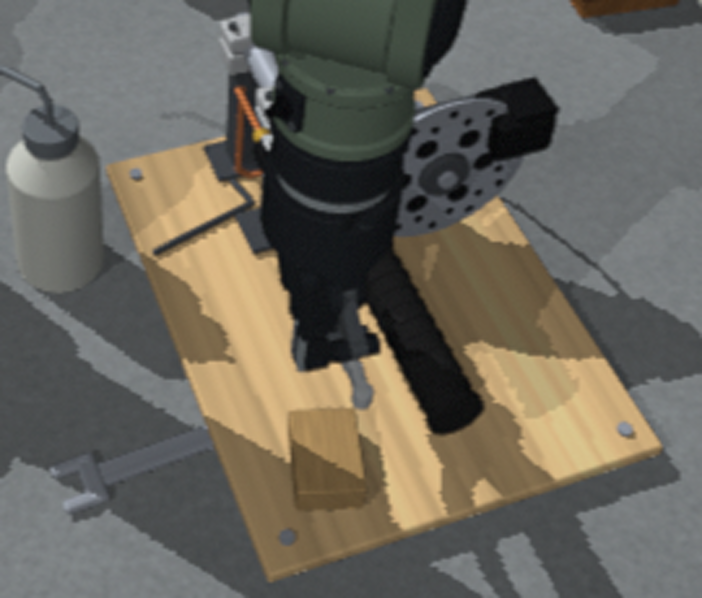

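The pictures show the blade at the same angle and position as the first press, the grip clear and everything else in place. The push is steady at about 16 N, so I'm handing in.

```bash
python3 -c "
from workcell import order
print(order.close_job())"
```

```text
the job is handed in; nothing more can be done
None
```

I pressed the lever to its stop with the sides of the closed fingertips, let it spring fully out, then pressed it to the stop again and handed in while holding it there. The system gave no verdict.

- **First press:** it was at the stop, because the tool moved only 0.1 mm while the wrist force rose from about 11 to 17 N. The blade had turned about 0.30 rad from its starting slope.
- **Release:** the wrist picture showed the fingers clear of the blade and the lever at its starting angle. The force was back to about zero, and I held that for about another 0.25 s before pressing again.
- **Second press, held at the end:** the blade slope was -0.189 against -0.186 for the first press, and its position matched to 0.1 mm. The wrist force was about 16.5 N in total, against the 45 N limit.
- **Other things:** the pictures show a clear gap of about 25–28 mm between blade and grip, and nothing touching the grip. The wash bottle, hex key, carton and spanner look unmoved. I did not check the balance, beaker and flask in a final picture, but the arm stayed well away from them.

Two measurements disagreed slightly. The board's long side came out at 365–368 mm instead of 370 mm. The bar also lay about 15 mm off from where the board centre would put it, so I worked from direct measurements of the blade, pivot and grip.

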